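# Release the lock and run the dish carriage to its end stop

### The job

With closed fingertips, press the orange lock key on the white carriage and, keeping it held down all the way, push the carriage along its rods with the petri dish riding on it until it meets the green end stop; then lift off so that the key springs up and locks the carriage there. Do not grasp or lift anything: do not touch the petri dish, which must stay in its ring on the carriage, and leave the bottle, cup and beaker behind the stage where they stand.

Things in the scene. Friction and masses are not known exactly. Their poses are not given: they have to be found in the camera images.
- stage_base: Fixed transfer stage: base plate 80 (x) x 292 (y) mm, two steel rods along y, end blocks with tops 44 mm above the worktop: grey at +y, green (end stop) at -y. Origin: centre of its underside, on the worktop; z up. The carriage runs along the stage's y axis, from the +y end to the -y end. A toothed lock strip on the -x side (towards the robot) reaches 58 mm from the centre line.
- carriage (a joint): Travel of the white carriage (80 x 138 mm, deck top 34 mm above the worktop) along the stage's -y, in m: 0 to 0.002 at the loading end (start), 0.120 against the green stop. About 1 N of friction when unlocked. Key up: a pawl between teeth (15 mm apart, 2 mm play) locks it; if let go on the way it locks at the next gap. Let go at the stop, the pawl rises into the last gap.
- lock_key (a joint): Press depth of the orange lock key, in m: 0 up (locked), 0.007 fully down. Spring: 2 N to start, 4.5 N fully down; the pawl is clear of the teeth from a depth of about 0.0045.
- key_top (a point): Centre of the key's flat top, 36 (x) x 34 (y) mm, 48 mm above the worktop when up; moves with key and carriage. On its -y side, the face 19.5 mm from this point, a grey upright push plate is fixed to the carriage (50 mm wide, 5 thick, top 66 mm above the worktop), between key and dish: a fingertip on the key can bear on it to push to -y. The dish's ring begins 35 mm from this point.
- dish_seat (a point): Centre of the dish seat on the deck, 34 mm above the worktop and 72 mm from the key's centre on the -y side: a low grey ring, 73 mm outside, 68 mm inside, 6 mm high. Moves with the carriage.
- end_stop (a point): Centre of the top edge of the green end stop's inner face, 44 mm above the worktop, at the -y end of the stage.
- dish: Loose petri dish with pink medium, 62 mm across, 15 mm high, standing in the ring on the carriage. Origin: centre of its underside. Only rides along; not to be touched.
- stain: Bystander: dark purple stain bottle with a black cap, 44 mm across, 94 mm high, loose, behind the stage (its +x side). Origin: centre of its underside.
- red_cup: Bystander: white sample cup with a red lid, 49 mm across, 60 mm high, loose, behind the stage. Origin: centre of its underside.
- glass_beaker: Bystander: empty glass beaker, 62 mm across, 72 mm high, loose, behind the stage. Origin: centre of its underside.

How it is judged:
By the outcome, as a careful person would: the job done as asked, in the order asked, and still so for the second after the job is handed in, with the robot touching nothing.
It also fails if it takes over 38 s, if anything falls off the work surface, if the arm or the gripper's body presses on something with over 40 N, if the wrist force passes 120 N, or if a joint passes its speed limit or range.

### The arm

A 6-joint arm with a two-finger parallel gripper is mounted at the origin on a cart in front of the work surface, level with it; the furniture and walls round the work are solid. World frame = base frame: x ahead of the robot, y to its left, z up, the work surface at z = 0. Lengths are in mm, angles in rad, forces in N, time in s.
With the tool pointing down it reaches from about 350 to 875 mm from the base axis. Payload 4.2 kg.
Tool frame: the origin (TCP) lies between the finger pads; the fingertips stand 11 mm ahead of it and the grasp point (between the pads) lies 8 mm behind it; z points along the fingers, y is the direction in which the jaws open and shut (so a half turn about z gives the same grasp; the last joint's range is limited). The gripper opens to 85 mm and grips with 20 to 120 N. Pads are 22 mm wide; open, the fingers measure 114 mm over their backs; the gripper's body (76 mm by 85 mm) begins 54 mm behind the grasp point. The pads swing forward as they close: fully open they stand 13 mm farther back than shut.
Start: joints at [1.468, 0.385, 0.008, 0, -1.194, -0.259], TCP at [221.191, 584.529, 242.312] pointing down, gripper open.
Joint ranges: [-3.14, 3.14], [-1.21, 2.06], [-1.07, 1.41], [-3.16, 2.05], [-2.99, -0.16], [-3.1, 3.1]. Speed limits (rad/s): [2.79, 2.79, 3.14, 3.14, 3.14, 3.14].

### API

Orientations are given as a unit quaternion [x, y, z, w].
In Python, from bench import * gives the robot as it stands.
- The arm moves only by the tool servo_tool, never from a script. Its argument "rows" is a list of rows, each a list of 7 numbers: the opening, from 0 (shut) to 1 (fully open), then the shift along the tool's x, y, z in cm, then the turn, a rotation vector about the tool's x, y, z in degrees. A call has 1 to 12 rows; each row shifts and turns the commanded pose from where the row before left it, along the tool's axes as they then stand; what a row does not reach is not made up. A row lasts 1/10 s, in which the tool goes at most 50 mm and 8.59 degrees, less where a joint would pass 70% of its speed; a pose out of reach is approached as far as the arm can. A call is refused whole if a number of a shift passes 5 or a number of a turn 8.59, either way. A call with a gripper value outside its range is refused whole. The fingers move at their own pace and stop on an object; the grip force is fixed at half the most. Time passes only in rows, so rows that do not move let the fingers close. It gives the time, the measured TCP pose, the force and the opening at its end, in the units of the state.
- read_state(): the state, without advancing time (a new reading comes with each control period).
- get_image(name): name is "side" or "top" or "wrist"; returns a dict with "image" (400x640x3 uint8, red, green, blue), "mtx" (3x3 intrinsics, pixels), "k1" (the pictures are not rectified: a ray, as slopes to the right and down, at radius r is drawn at 1 + k1 r^2 times it, then the intrinsics apply), "extrinsics" (4x4, takes a point from camera to world coordinates). Camera axes: x right, y up, looking along -z (the intrinsics and any distortion apply to the point x, -y, -z); pixel columns grow to the right and rows downward; lengths in mm; the calibration is good to about 2 mm. A picture is of the moment at which its call begins. There is no depth.
- job_done(): hands the job in, once; it reports no verdict.
The state is a dict: "clock": time; "joints": joint angles; "joint_vel": joint speeds; "joint_efforts": joint torques, N m; "position": TCP position; "ee_rot": TCP orientation; "contact_force": force on the tool from outside, world axes, zero at the start; "wrist_torque": the same for the moment, N m; "gripper_width": finger opening in mm.
Only numpy, scipy, OpenCV 4.12 (cv2) and the standard library are available. Lean on these libraries where they do the work, as an engineer would, in place of code of your own. Each camera call takes 0.05 s, during which the arm holds its last target. There are 200 camera calls.

## Working session

There is one attempt and no reset: what is moved stays moved. The work goes in short steps, Python scripts to look and compute and a tool call to move; the robot and the scene stay as the last step left them, time stands still between calls to the robot, and variables do not carry over. Pictures are saved under pics/ and viewed, about 8 in all and at most 12, crops included, and the job is handed in when it is done.

Besides the shell and the picture viewer there is one more tool, called after ">>>" as a command line: name --pt "numbers of a row" for each row, then --argument value for the rest. servo_tool: Moves the arm, as the interface text tells. Its arguments: {"type":"object","properties":{"rows":{"type":"array","items":{"type":"array","items":{"type":"number"}}}},"required":["rows"]}

```bash
mkdir -p pics; cat > h.py <<'E'
from bench import *
import numpy as np, cv2
def save(n,f):
    d=get_image(n); cv2.imwrite(f,d["image"][:,:,::-1]); np.save(f+'.npy',d,allow_pickle=True); return d
def load(f): return np.load(f+'.npy',allow_pickle=True).item()
def ray(d,u,v):
    K=np.array(d["mtx"],float)
    p=cv2.undistortPoints(np.array([[[u,v]]],float),K,np.array([d["k1"],0,0,0,0.]))[0,0]
    E=np.array(d["extrinsics"]); r=E[:3,:3]@np.array([p[0],-p[1],-1]); return E[:3,3],r/np.linalg.norm(r)
def onz(d,u,v,z):
    o,r=ray(d,u,v); return o+r*(z-o[2])/r[2]
def tri(d1,p1,d2,p2):
    o1,r1=ray(d1,*p1);o2,r2=ray(d2,*p2)
    s=np.linalg.lstsq(np.c_[r1,-r2],o2-o1,rcond=None)[0]
    a=o1+s[0]*r1;b=o2+s[1]*r2; return (a+b)/2,np.linalg.norm(a-b)
E
python3 - <<'E'
from h import *
a=save("top","pics/top0.png");b=save("side","pics/side0.png")
print(read_state())
for d in(a,b): print(np.round(d["extrinsics"],3).tolist(),d["k1"],np.array(d["mtx"]).tolist())
E
```

```text
{'clock': 0.1, 'joints': array([ 1.46761966e+00,  3.85503290e-01,  6.79724286e-03, -4.19361131e-04,
       -1.19400989e+00, -2.58616867e-01]), 'joint_vel': array([-0.00085741, -0.00029295,  0.00350027,  0.00355812, -0.0006243 ,
        0.00035091]), 'joint_efforts': array([-3.65136848e-04, -3.93323064e+01,  1.88928294e+01,  4.19798791e+00,
       -2.61284025e-03,  8.97428180e-06]), 'position': array([221.02188925, 584.09692438, 241.33261022]), 'ee_rot': array([ 9.83668361e-01, -1.79987768e-01, -1.19788151e-04,  9.72042001e-04]), 'contact_force': array([ 0.59402999, -1.101607  ,  0.04119078]), 'wrist_torque': array([-0.04182612,  0.01280737, -0.01815606]), 'gripper_width': 85.3872989776703}
[[-0.029, 0.993, -0.112, 453.133], [-1.0, -0.029, 0.001, 312.833], [-0.003, 0.112, 0.994, 915.381], [0.0, 0.0, 0.0, 1.0]] -0.07792355878651097 [[489.2822883329923, 0.0, 319.1743523812659], [0.0, 489.2822883329923, 203.27082435619153], [0.0, 0.0, 1.0]]
[[0.144, 0.565, -0.812, -127.64], [-0.99, 0.094, -0.109, 196.048], [0.015, 0.82, 0.573, 546.456], [0.0, 0.0, 0.0, 1.0]] -0.006911019268278128 [[412.98802343047123, 0.0, 320.6776593150872], [0.0, 412.98802343047123, 200.8688312422273], [0.0, 0.0, 1.0]]
```

View pics/top0.png

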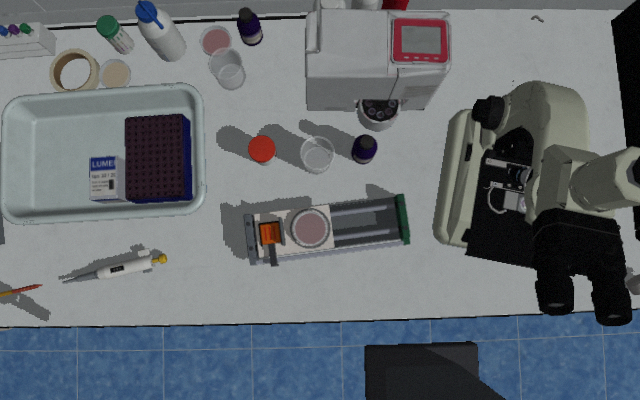

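View pics/side0.png

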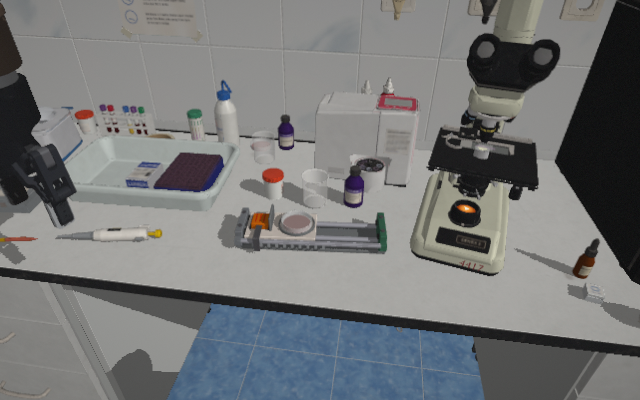

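The top view shows the stage from about (250,238) to (405,220), the key at (270,233), the dish at (310,228) and the green stop at (402,220). The side view shows the key at (261,221) and the stop at (381,233). Next I'll measure them with colour masks.

```bash
cat > m.py <<'E'
from h import *
a=load("pics/top0.png");b=load("pics/side0.png")
def blob(d,lo,hi,box):
    x0,y0,x1,y1=box
    m=cv2.inRange(cv2.cvtColor(d["image"],cv2.COLOR_RGB2HSV),lo,hi);k=np.zeros_like(m);k[y0:y1,x0:x1]=m[y0:y1,x0:x1]
    n,l,s,c=cv2.connectedComponentsWithStats(k);i=1+np.argmax(s[1:,4]);r=cv2.minAreaRect(np.argwhere(l==i)[:,::-1].astype(np.float32))
    return c[i],s[i],r
O=((5,150,90),(20,255,255));G=((65,90,30),(95,255,255))
for n,d,bk,bg in(("top",a,(250,210,295,255),(385,185,420,250)),("side",b,(240,205,275,235),(365,205,395,260))):
    for c,x,z in((O,bk,48),(G,bg,44)):
        p,s,r=blob(d,*c,x);print(n,p,s,r,onz(d,*p,z)); print(np.round([onz(d,*q,z) for q in cv2.boxPoints(r)],1).tolist())
t=cv2.resize(a["image"][180:275,235:420],None,fx=4.3,fy=4.3,interpolation=cv2.INTER_CUBIC)[:,:,::-1]
s=cv2.resize(b["image"][200:260,230:395],None,fx=4.8,fy=4.8,interpolation=cv2.INTER_CUBIC)[:,:,::-1]
w=max(t.shape[1],s.shape[1]);I=np.zeros((t.shape[0]+s.shape[0],w,3),np.uint8);I[:t.shape[0],:t.shape[1]]=t;I[t.shape[0]:,:s.shape[1]]=s
I=cv2.resize(I,None,fx=.85,fy=.85) if I.shape[0]>600 else I
print(I.shape,t.shape);cv2.imwrite("pics/crop.png",I)
E
python3 m.py
```

```text
top [266.83962264 234.29716981] [260 224  18  20 212] ((268.82928466796875, 233.46340942382812), (19.43595314025879, 16.123004913330078), 83.6598129272461) [498.28715136 406.74322866  48.        ]
[[515.7, 419.1, 48.0], [518.1, 390.5, 48.0], [483.7, 387.4, 48.0], [481.3, 415.8, 48.0]]
top [403.10130719 218.77124183] [397 194  13  50 306] ((403.2538757324219, 218.53079223632812), (49.73793029785156, 7.566118240356445), 82.87498474121094) [519.17969228 163.04694773  44.        ]
[[563.6, 173.0, 44.0], [564.9, 159.4, 44.0], [476.0, 152.5, 44.0], [474.8, 166.0, 44.0]]
side [259.74439462 220.1793722 ] [251 213  18  16 223] ((259.5, 220.5), (15.0, 17.0), 90.0) [493.82380066 400.04409747  48.        ]
[[513.9, 423.6, 48.0], [519.5, 389.9, 48.0], [472.6, 378.0, 48.0], [467.3, 410.1, 48.0]]
side [381.65315315 232.66216216] [377 213  10  38 222] ((381.280517578125, 231.52438354492188), (37.546722412109375, 8.613659858703613), 83.6598129272461) [498.74503699 161.1777173   44.        ]
[[559.2, 176.3, 44.0], [565.3, 159.0, 44.0], [451.2, 149.2, 44.0], [446.1, 164.6, 44.0]]
(592, 677, 3) (408, 796, 3)
```

View pics/crop.png

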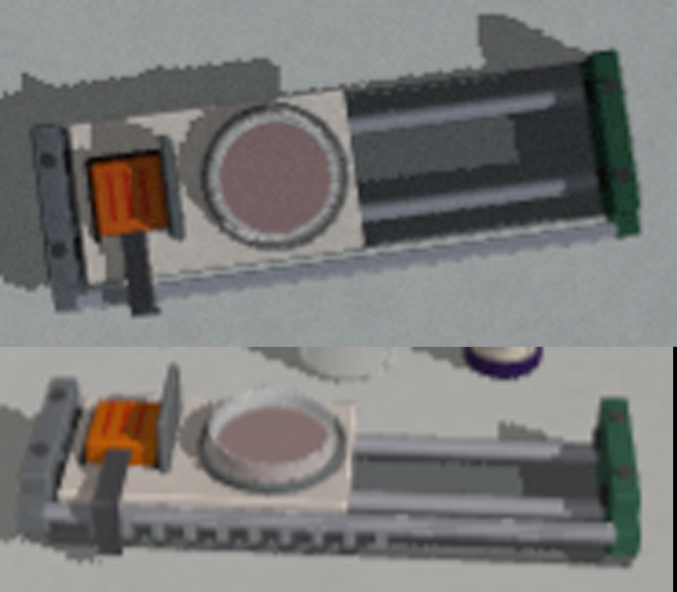

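```bash
cat > m2.py <<'E'
from h import *
a=load("pics/top0.png");b=load("pics/side0.png")
T=lambda x,y:(235+x/3.655-.5,180+y/3.655-.5); S=lambda x,y:(230+x/4.08-.5,200+(y-347)/4.08-.5)
P={"grey corners":[(33,125),(60,125),(80,305),(53,308)],"green":[(585,57),(615,52),(638,230),(612,235)],"key":[(90,160),(160,152),(168,232),(97,238)]}
for n,z in(("grey corners",44),("green",44),("key",48)):
    q=np.array([onz(a,*T(*p),z)[:2] for p in P[n]]);print(n,q.round(1).tolist(),q.mean(0))
# dish medium centre both views, by mask
print("dish ctr tri",tri(a,T(276,176),b,S(273,437)))
for n,p,s in(("key c",(129,196),(128,420)),("green near-in",(612,235),(614,555)),("green far-in",(585,57),(598,400)),("green far-out",(615,52),(626,398)),("plate top far",(165,140),(176,368)),("grey far in",(60,125),(77,380))):
    print(n,tri(a,T(*p),b,S(*s)))
E
python3 m2.py
```

```text
grey corners [[536.5, 448.4], [536.2, 435.1], [448.2, 426.7], [447.1, 439.8]] [492.00692626 437.50086634]
green [[562.3, 176.4], [564.3, 161.5], [476.6, 154.4], [474.6, 167.2]] [519.47337188 164.87142086]
key [[518.3, 420.1], [521.2, 386.0], [482.3, 382.9], [480.3, 417.4]] [500.50710105 401.58550678]
dish ctr tri (array([508.31358673, 329.76531124,  42.34209439]), np.float64(0.40479191466481546))
key c (array([500.33767463, 400.34251178,  49.98200093]), np.float64(1.8699030357222635))
green near-in (array([475.3079416 , 162.13663271,  18.8860243 ]), np.float64(1.6889814621827537))
green far-in (array([562.449386  , 175.21610672,  43.75175597]), np.float64(2.3403944869777376))
green far-out (array([564.23749661, 161.0096075 ,  45.45506326]), np.float64(1.4752333088508796))
plate top far (array([525.6358129 , 381.46533266,  65.35357582]), np.float64(1.1023427775797499))
grey far in (array([536.04001126, 435.47474137,  44.22804492]), np.float64(0.7962595054482168))
```

Key centre is at about (500.4, 401), z about 49. The stage is yawed about +5.75°, so the push direction u = (0.10, -0.995). Key to dish measures 71 mm against the stated 72. I'll move to a hover over the key with the jaws closing.

>>> servo_tool --pt "0 2.73 0.64 0.5 0 0 0" --pt "0 2.73 0.64 0.5 0 0 0" --pt "0 2.73 0.64 0.8 0 0 0" --pt "0 2.73 0.64 0.8 0 0 0" --pt "0 2.73 0.64 0.8 0 0 0" --pt "0 2.73 0.64 0.8 0 0 0" --pt "0 2.73 0.64 0.8 0 0 0" --pt "0 2.73 0.64 0.8 0 0 0" --pt "0 2.73 0.64 0.8 0 0 0" --pt "0 2.73 0.64 0.8 0 0 0" --pt "0 2.73 0.64 0.8 0 0 0" --pt "0 2.73 0.64 0.8 0 0 0"

```text
clock: 1.3
position: [501.0, 395.8, 151.4]
ee_rot: [0.984, -0.18, -0.0, 0.0]
contact_force: [-0.3, 0.2, -0.7]
gripper_width: 0.1
```

>>> servo_tool --pt "0 0 0 0 0 0 8" --pt "0 0 0 0 0 0 8" --pt "0 0 0 0 0 0 8" --pt "0 0 0 0 0 0 8" --pt "0 0 0 0 0 0 8" --pt "0 0 0 0 0 0 8" --pt "0 0 0 0 0 0 8" --pt "0 0 0 0 0 0 7.5" --pt "0 0 0 0 0 0 0" --pt "0 0 0 0 0 0 0"

```text
clock: 2.3
position: [500.2, 396.6, 151.9]
ee_rot: [0.743, -0.67, -0.0, 0.0]
contact_force: [0.2, 0.0, -0.7]
gripper_width: -0.4
```

```bash
python3 - <<'E'
from h import *
d=save("wrist","pics/w1.png");t=save("side","pics/s1.png");print(np.round(d["extrinsics"],3).tolist())
s=t["image"][120:270,200:400,::-1]
I=np.zeros((400+190,640,3),np.uint8);I[:400]=d["image"][:,:,::-1];I[400:,:253]=cv2.resize(s,(253,190));cv2.imwrite("pics/v1.png",I)
E
```

```text
[[-0.995, 0.098, 0.035, 509.438], [-0.104, -0.941, -0.322, 313.567], [0.001, -0.324, 0.946, 284.214], [0.0, 0.0, 0.0, 1.0]]
```

View pics/v1.png

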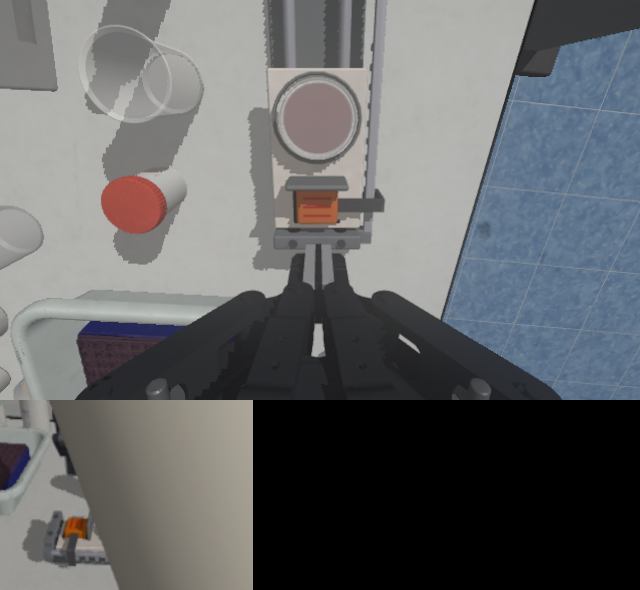

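The wrist view shows the key spanning columns 294–340 with its +y edge at row 223, the plate top at row 180, and the dish at (317,118). The fingers are centred on the key. I'll cast these points.

```bash
python3 - <<'E'
from h import *
d=load("pics/w1.png")
for n,p,z in(("key+y edge mid",(317.5,223),48),("key L",(294,207),48),("key R",(340,207),48),("dish",(317,118),45),("ring top",(317,74),40),("plate L",(286,179),66),("plate R",(348,179),66),("carriage -y L",(268,69),34),("carriage -y R",(366,69),34)): print(n,onz(d,*p,z).round(1))
a=load("pics/top0.png")
print("tri key+y edge",tri(d,(317.5,223),a,(235+93.5/3.655-.5,180+199/3.655-.5)))
print("tri plate far",tri(d,(286,179),a,(235+165/3.655-.5,180+138/3.655-.5)))
E
```

```text
key+y edge mid [498.9 416.3  48. ]
key L [520.6 403.5  48. ]
key R [481.1 399.4  48. ]
dish [508.5 327.8  45. ]
ring top [511.8 295.5  40. ]
plate L [527.7 374.2  66. ]
plate R [480.  369.3  66. ]
carriage -y L [550.5 295.5  34. ]
carriage -y R [473.9 287.5  34. ]
tri key+y edge (array([499.08305091, 419.38747131,  41.41075295]), np.float64(1.0661911519205962))
tri plate far (array([530.39288064, 385.139539  ,  26.7136891 ]), np.float64(1.1774580882951642))
```

Key centre is about (501, 399.8). The TCP stands 3 mm toward the plate with about 5 mm of clearance, so I'll go straight down to just above the key.

>>> servo_tool --pt "0 0 0 2 0 0 0" --pt "0 0 0 2 0 0 0" --pt "0 0 0 2 0 0 0" --pt "0 0 0 1.5 0 0 0" --pt "0 0 0 1 0 0 0" --pt "0 0 0 0.3 0 0 0" --pt "0 0 0 0 0 0 0" --pt "0 0 0 0 0 0 0"

```text
clock: 3.2
position: [500.9, 397.2, 65.2]
ee_rot: [0.742, -0.67, 0.0, -0.001]
contact_force: [0.0, 0.6, 0.4]
gripper_width: -0.2
```

```bash
python3 - <<'E'
from h import *
d=save("wrist","pics/w2.png")
cv2.imwrite("pics/v2.png",cv2.resize(d["image"][100:330,200:440,::-1],None,fx=2.5,fy=2.5))
E
```

```text
(no output)
```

View pics/v2.png

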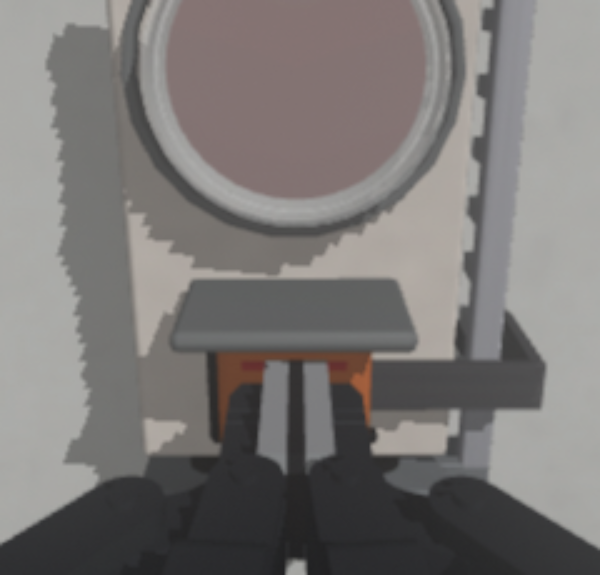

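The fingertips stand over the key (crop cols 258–335, row 360), behind the plate and with clearance in front. I'll press down in small steps and watch the force.

>>> servo_tool --pt "0 0 0 0.3 0 0 0" --pt "0 0 0 0.2 0 0 0" --pt "0 0 0 0.1 0 0 0" --pt "0 0 0 0 0 0 0" --pt "0 0 0 0 0 0 0"

```text
clock: 3.75
position: [500.4, 396.8, 58.6]
ee_rot: [0.742, -0.671, 0.0, -0.0]
contact_force: [-0.4, -0.9, 1.1]
gripper_width: -0.2
```

>>> servo_tool --pt "0 0 0 0.2 0 0 0" --pt "0 0 0 0 0 0 0" --pt "0 0 0 0 0 0 0"

```text
clock: 4.05
position: [500.5, 396.9, 56.5]
ee_rot: [0.742, -0.671, 0.0, -0.0]
contact_force: [-1.7, -0.2, 3.4]
gripper_width: 0.1
```

>>> servo_tool --pt "0 0 0 0.2 0 0 0" --pt "0 0 0 0 0 0 0" --pt "0 0 0 0 0 0 0"

```text
clock: 4.35
position: [500.5, 396.9, 54.4]
ee_rot: [0.742, -0.671, 0.0, -0.0]
contact_force: [-0.5, 0.3, 4.3]
gripper_width: -0.1
```

>>> servo_tool --pt "0 0 0 0.15 0 0 0" --pt "0 0 0 0 0 0 0" --pt "0 0 0 0 0 0 0"

```text
clock: 4.65
position: [500.5, 396.8, 52.9]
ee_rot: [0.742, -0.671, 0.0, -0.0]
contact_force: [-1.5, -0.4, 3.2]
gripper_width: 0.0
```

>>> servo_tool --pt "0 0 0 0.1 0 0 0" --pt "0 0 0 0 0 0 0" --pt "0 0 0 0 0 0 0"

```text
clock: 4.95
position: [500.5, 396.8, 52.1]
ee_rot: [0.742, -0.671, 0.0, -0.0]
contact_force: [-1.8, -0.9, 5.2]
gripper_width: 0.0
```

>>> servo_tool --pt "0 0 0 0.06 0 0 0" --pt "0 0 0 0 0 0 0" --pt "0 0 0 0 0 0 0"

```text
clock: 5.25
position: [500.5, 396.9, 52.1]
ee_rot: [0.742, -0.67, 0.0, -0.0]
contact_force: [-2.2, -0.4, 7.7]
gripper_width: 0.3
```

>>> servo_tool --pt "0 0.2 0 0 0 0 0" --pt "0 0.2 0 0 0 0 0" --pt "0 0.2 0 0 0 0 0" --pt "0 0.2 0 0 0 0 0" --pt "0 0.2 0 0 0 0 0" --pt "0 0 0 0 0 0 0"

```text
clock: 5.85
position: [501.5, 387.2, 52.1]
ee_rot: [0.742, -0.671, -0.0, -0.001]
contact_force: [-2.3, -0.8, 6.9]
gripper_width: -0.5
```

The key has bottomed at TCP z 52.1 with about 7 N on it. Now I'll push along.

>>> servo_tool --pt "0 0.3 0 0 0 0 0" --pt "0 0.4 0 0 0 0 0" --pt "0 0.5 0 0 0 0 0" --pt "0 0.5 0 0 0 0 0" --pt "0 0.5 0 0 0 0 0" --pt "0 0.5 0 0 0 0 0" --pt "0 0.5 0 0 0 0 0" --pt "0 0.5 0 0 0 0 0" --pt "0 0.4 0 0 0 0 0" --pt "0 0.2 0 0 0 0 0" --pt "0 0 0 0 0 0 0"

```text
clock: 6.95
position: [506.0, 344.1, 52.1]
ee_rot: [0.742, -0.671, 0.0, -0.001]
contact_force: [-1.5, -1.0, 7.2]
gripper_width: -0.3
```

```bash
python3 - <<'E'
from h import *
d=save("wrist","pics/w3.png")
cv2.imwrite("pics/v3.png",cv2.resize(d["image"][:330,160:480,::-1],None,fx=1.8,fy=1.8))
E
```

```text
(no output)
```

View pics/v3.png

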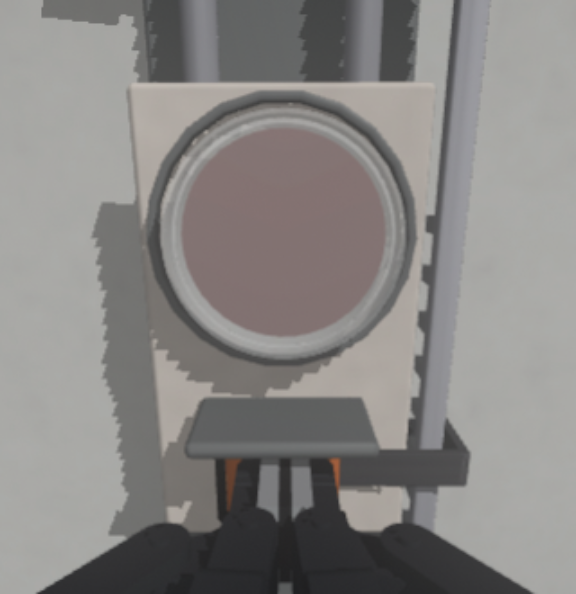

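The carriage is moving with the fingers, the fingertips are against the plate, and the dish sits in its ring. I'll continue.

>>> servo_tool --pt "0 0.3 0 0 0 0 0" --pt "0 0.5 0 0 0 0 0" --pt "0 0.5 0 0 0 0 0" --pt "0 0.5 0 0 0 0 0" --pt "0 0.5 0 0 0 0 0" --pt "0 0.5 0 0 0 0 0" --pt "0 0.5 0 0 0 0 0" --pt "0 0.5 0 0 0 0 0" --pt "0 0.5 0 0 0 0 0" --pt "0 0.5 0 0 0 0 0" --pt "0 0.4 0 0 0 0 0" --pt "0 0.2 0 0 0 0 0"

```text
clock: 8.2
position: [511.6, 290.6, 52.0]
ee_rot: [0.742, -0.671, 0.0, -0.001]
contact_force: [-2.0, 0.6, 7.2]
gripper_width: 0.0
```

>>> servo_tool --pt "0 0.2 0 0 0 0 0" --pt "0 0.2 0 0 0 0 0" --pt "0 0.2 0 0 0 0 0" --pt "0 0.1 0 0 0 0 0" --pt "0 0.1 0 0 0 0 0" --pt "0 0 0 0 0 0 0"

```text
clock: 8.8
position: [512.4, 282.7, 52.1]
ee_rot: [0.742, -0.67, 0.0, -0.001]
contact_force: [-1.2, 0.7, 7.0]
gripper_width: 0.3
```

>>> servo_tool --pt "0 0.1 0 0 0 0 0" --pt "0 0.1 0 0 0 0 0" --pt "0 0.1 0 0 0 0 0" --pt "0 0 0 0 0 0 0"

```text
clock: 9.2
position: [512.7, 279.8, 52.1]
ee_rot: [0.742, -0.67, 0.0, -0.001]
contact_force: [-1.8, 0.5, 6.5]
gripper_width: -0.1
```

>>> servo_tool --pt "0 0.1 0 0 0 0 0" --pt "0 0.1 0 0 0 0 0" --pt "0 0.1 0 0 0 0 0" --pt "0 0.1 0 0 0 0 0" --pt "0 0 0 0 0 0 0"

```text
clock: 9.7
position: [513.2, 276.9, 52.1]
ee_rot: [0.742, -0.67, -0.0, -0.002]
contact_force: [-2.8, 3.2, 6.6]
gripper_width: -0.1
```

>>> servo_tool --pt "0 0.1 0 0 0 0 0" --pt "0 0.1 0 0 0 0 0" --pt "0 0 0 0 0 0 0"

```text
clock: 10.0
position: [513.9, 275.2, 52.1]
ee_rot: [0.742, -0.67, 0.0, -0.002]
contact_force: [-1.4, 3.0, 5.5]
gripper_width: 0.1
```

>>> servo_tool --pt "0 0.1 0 0 0 0 0" --pt "0 0.1 0 0 0 0 0" --pt "0 0 0 0 0 0 0"

```text
clock: 10.3
position: [514.3, 273.2, 52.1]
ee_rot: [0.742, -0.67, 0.0, -0.002]
contact_force: [-0.4, 3.8, 5.4]
gripper_width: -0.2
```

>>> servo_tool --pt "0 0.1 0 0 0 0 0" --pt "0 0.1 0 0 0 0 0" --pt "0 0 0 0 0 0 0"

```text
clock: 10.6
position: [514.4, 272.9, 52.1]
ee_rot: [0.742, -0.67, -0.0, -0.004]
contact_force: [-3.2, 9.9, 3.0]
gripper_width: 0.2
```

Progress halted at y=272.9 with about 10 N, where the end was predicted (272). I'll check by eye before lifting off.

```bash
python3 - <<'E'
from h import *
d=save("wrist","pics/w4.png");t=save("top","pics/t4.png")
w=cv2.resize(d["image"][:330,160:480,::-1],(380,392));q=cv2.resize(t["image"][180:275,235:420,::-1],(400,205))
I=np.zeros((392,780,3),np.uint8);I[:,:380]=w;I[:205,380:]=q;cv2.imwrite("pics/v4.png",I)
E
```

```text
(no output)
```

View pics/v4.png

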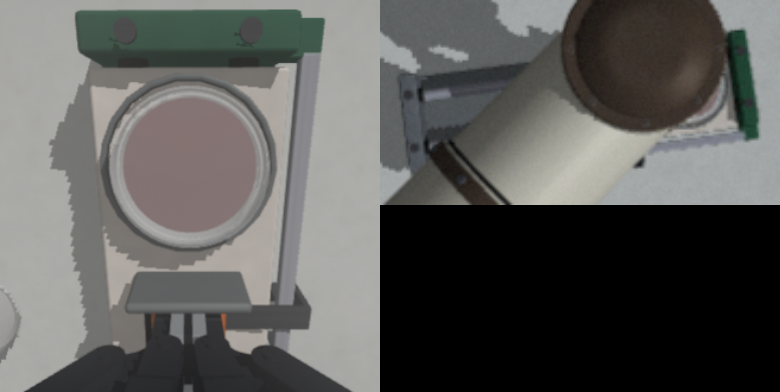

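The carriage is against the green stop and the dish is in its ring. I'll ease the push slightly, then lift straight up.

>>> servo_tool --pt "0 -0.1 0 0 0 0 0" --pt "0 0 0 -0.2 0 0 0" --pt "0 0 0 -0.3 0 0 0" --pt "0 0 0 -0.3 0 0 0" --pt "0 0 0 -0.3 0 0 0" --pt "0 0 0 0 0 0 0" --pt "0 -0.2 0 0 0 0 0" --pt "0 -0.2 0 0 0 0 0" --pt "0 0 0 -0.5 0 0 0" --pt "0 0 0 -1.5 0 0 0" --pt "0 0 0 -2.5 0 0 0" --pt "0 0 0 -3 0 0 0"

```text
clock: 11.9
position: [511.9, 273.1, 137.0]
ee_rot: [0.742, -0.671, -0.0, 0.002]
contact_force: [0.8, 0.2, -0.7]
gripper_width: -0.1
```

>>> servo_tool --pt "0 -1 0 -4 0 0 0" --pt "0 -2 0 -4 0 0 0" --pt "0 -3 0 -2 0 0 0" --pt "0 -4 0 0 0 0 0" --pt "0 -4 0 0 0 0 0" --pt "0 -4 0 0 0 0 0" --pt "0 -4 0 0 0 0 0" --pt "0 -4 0 0 0 0 0" --pt "0 -3 0 0 0 0 0" --pt "0 -1 0 0 0 0 0" --pt "0 0 0 0 0 0 0" --pt "0 0 0 0 0 0 0"

```text
clock: 13.1
position: [482.8, 571.6, 237.1]
ee_rot: [0.742, -0.671, 0.0, 0.001]
contact_force: [-0.1, -0.5, 0.4]
gripper_width: -0.2
```

```bash
python3 - <<'E'
from h import *
t=save("top","pics/t5.png");d=save("side","pics/s5.png")
I=np.zeros((600,760,3),np.uint8);I[:330]=cv2.resize(t["image"][115:275,235:420,::-1],(760,660),interpolation=2)[330:] ;I[330:]=cv2.resize(d["image"][200:260,230:400,::-1],(760,270),interpolation=2);cv2.imwrite("pics/v5.png",I)
E
```

```text
(no output)
```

View pics/v5.png

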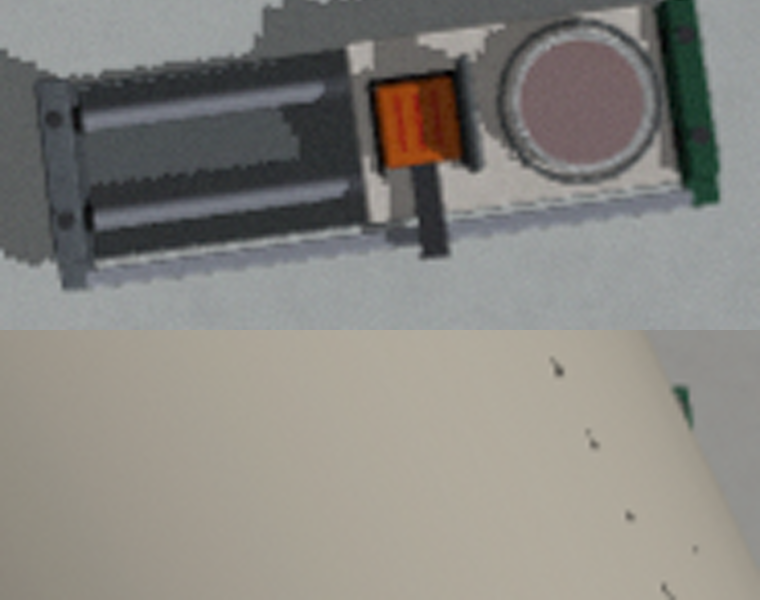

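Top view: the carriage meets the green stop, the dish is in its ring, and the key looks up. The arm blocks the side view, so I'll move it away and check that the key has sprung up.

>>> servo_tool --pt "0 0 2 0 0 0 0" --pt "0 0 3 0 0 0 0" --pt "0 0 3 0 0 0 0" --pt "0 0 3 0 0 0 0" --pt "0 0 3 0 0 0 0" --pt "0 0 3 0 0 0 0" --pt "0 0 3 0 0 0 0" --pt "0 0 3 0 0 0 0" --pt "0 0 2 0 0 0 0" --pt "0 0 0 0 0 0 0" --pt "0 0 0 0 0 0 0"

```text
clock: 14.3
position: [234.3, 547.1, 238.1]
ee_rot: [0.742, -0.671, -0.0, -0.001]
contact_force: [-0.2, 0.6, -0.3]
gripper_width: -0.4
```

```bash
python3 - <<'E'
from h import *
d=save("side","pics/s6.png");t=load("pics/t5.png")
I=np.zeros((600,760,3),np.uint8);I[:320]=cv2.resize(d["image"][195:265,230:400,::-1],(760,320),interpolation=2)
I[320:,:420]=cv2.resize(d["image"][140:260,210:400,::-1],(420,280))
I[320:,425:760]=cv2.resize(t["image"][110:275,230:420,::-1],(335,280));cv2.imwrite("pics/v6.png",I)
# height of key +y top edge mid by rays, and side orange blob
def blob(d,box):
    x0,y0,x1,y1=box;m=cv2.inRange(cv2.cvtColor(d["image"],cv2.COLOR_RGB2HSV),(5,150,60),(20,255,255))[y0:y1,x0:x1]
    p=np.argwhere(m>0)[:,::-1]+[x0,y0];return p.min(0),p.max(0),p.mean(0),len(p)
print(blob(t,(300,190,380,260)),blob(d,(290,195,370,250)),blob(load("pics/side0.png"),(240,205,275,240)))
E
```

```text
(array([326, 214]), array([346, 235]), array([336.33615819, 224.26271186]), 354) (array([312, 215]), array([329, 230]), array([320.28630705, 222.26970954]), 241) (array([251, 213]), array([268, 228]), array([259.78125   , 220.19642857]), 224)
```

View pics/v6.png

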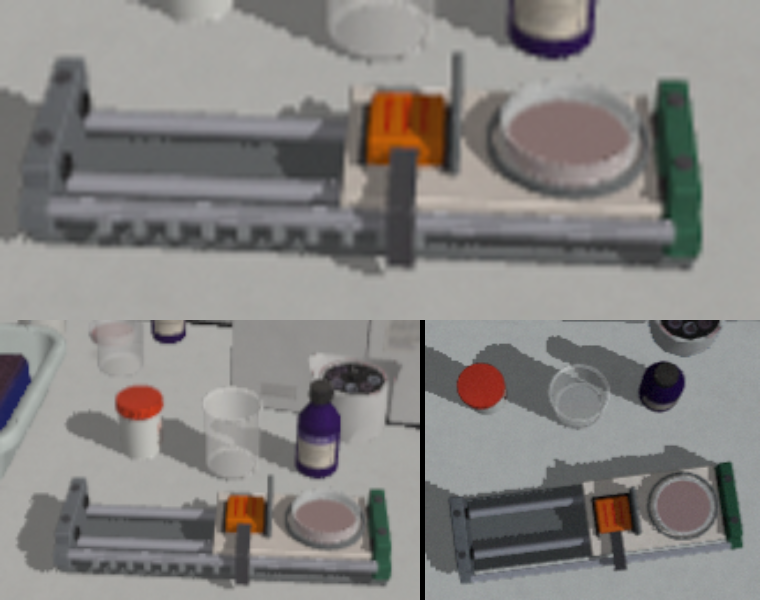

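The key stands up with the same visible height as at the start (16 px). The carriage is at the stop, the dish is in its ring, and the bystanders are standing. I'm handing it in.

```bash
python3 -c "from bench import *; job_done()"
```

```text
the job is handed in; nothing more can be done
```

I pressed the lock key to its full depth with closed fingertips and held it down while pushing the carriage to the green end stop. I then lifted straight off and moved the arm clear. It took about 14.5 s on the robot's clock.

- **Push:** the key bottomed out at TCP height 52.1 mm and stayed there (52.0 to 52.1 mm at every reading during the push). The carriage stopped at y = 272.9 mm, where I had predicted 272 mm, with about 10 N against the stop.
- **Last pictures:** these show the carriage against the stop, the key up (same 16-pixel height as at the start) and the dish in its ring. The bottle, cup and beaker are standing upright behind the stage.
- **Disagreement:** two triangulations using the wrist camera gave wrong heights. The key's edge came out at 41 mm instead of 48, and the plate's top edge at 27 mm instead of 66. I think I matched different edges in the two views. I used the overhead and side measurements, and contact on the way down confirmed the key's height at about 48 mm.
- **Not tested:** I judged the lock from the raised key and did not push the carriage to confirm it holds.

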